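# Start the sample extruder from its bench console

### The arm

A 6-joint arm with a two-finger parallel gripper is mounted at the origin on the work surface. World frame = base frame: x ahead of the robot, y to its left, z up, the work surface at z = 0. Lengths are in m, angles in rad, forces in N, time in s.
With the tool pointing down it reaches from about 0.225 to 0.875 m from the base axis. Payload 3.4 kg.
Tool frame: the origin (TCP) lies at the very end of the fingers, on their centre line; the grasp point (between the pads) lies manip.grip_point_offset behind it (manip.grip_point_offset is the distance from the TCP to the grasp point, in m); z points along the fingers, y is the line along which they close (so a half turn about z gives the same grasp; the last joint's range is limited). The gripper opens to 85 mm and grips with 20 to 120 N. Pads are 22 mm wide; open, the fingers measure 114 mm over their backs; the gripper's body (76 mm by 85 mm) begins 54 mm behind the grasp point. The pads swing forward as they close: fully open they stand 13 mm farther back than shut.
Start: joints at [1.165, 0.276, 1.505, -0, 1.361, -0.121], TCP at [0.162, 0.552, 0.231] pointing down, gripper open.
Joint ranges: [-2.89, 2.89], [-0.75, 2.08], [0.22, 2.7], [-1.18, 4.32], [0.11, 2.71], [-2.7, 2.7]. Speed limits (rad/s): [2.57, 2.57, 3.14, 3.14, 3.14, 3.14].

### API

Orientations are given as a unit quaternion [w, x, y, z].
In Python, from rig import manip gives the robot as it stands.
- The arm moves only by the shell command python3 -m pendant 'ROWS' [FORCE]. ROWS is JSON, a list of rows, each an object of numbers: "jaw": the opening, from -1 (shut) to 1 (fully open); "tx", "ty", "tz": the shift along the world's x, y, z in cm; "ax", "ay", "az": the turn, a rotation vector about the world's x, y, z in degrees. In form: [{"jaw": .., "tx": .., "ty": .., "tz": .., "ax": .., "ay": .., "az": ..}, ...]. A call has 1 to 10 rows; each row is the pose to reach, as a shift and turn from the pose commanded when the call began; what a row does not reach only later rows make up. A row lasts 1/8 s, in which the tool goes at most 62.5 mm and 10.7 degrees, less where a joint would pass 70% of its speed; a pose out of reach is approached as far as the arm can. A call with a gripper value outside its range is refused whole. The fingers move at their own pace and stop on an object; FORCE is the grip in N (left out, the last holds). Time passes only in rows, so rows that repeat a pose let the fingers close. It gives the time, the measured TCP pose, the force, the opening and the grip force at its end, in the units of the state.
- manip.get_state(): the state, without advancing time (a new reading comes with each control period).
- manip.get_image(name): name is "scene" or "side" or "wrist"; returns a dict with "pixels" (420x560x3 uint8, blue, green, red), "depth" (420x560 float32, m along the optical axis (not along the pixel's ray), 0 where there is no reading), "fx", "fy", "cx", "cy" (pixels), "D" ([k1, k2, p1, p2, k3] as OpenCV has them; the pictures are not rectified), "pose" (4x4, takes a point from camera to world coordinates). Camera axes: x right, y down, z forward; pixel columns grow to the right and rows downward; lengths in m; the calibration is good to about 2 mm. A picture is of the moment at which its call begins.
- manip.sign_off(): hands the job in; it is judged then, once.
The state is a dict: "clock": time; "qpos": joint angles; "qd": joint speeds; "effort": joint torques, N m; "position": TCP position; "ee_rot": TCP orientation; "contact_force": force on the tool from outside, world axes, zero at the start; "moment": the same for the moment, N m; "width": finger opening in m; "gripper_force": force on a finger pad.
Only numpy, scipy, OpenCV 4.12 (cv2) and the standard library are available. Lean on these libraries where they do the work, as an engineer would, in place of code of your own. Each camera call takes 0.05 s, during which the arm holds its last target. There are 200 camera calls.

### The job

Raise the soil-sample extruder's ram from the console on the bench: first switch the mains on by pushing the raised half of the rocker all the way down, then press the long bar-shaped pump key fully in until it stays down, and last press the round flat-topped raise key all the way down and keep holding it; the program finishes while still holding it down. Keep to that order: press neither the square key nor the mushroom-shaped stop button at any time, and leave the tin, the collar and the spacer disc standing where they are. Nothing needs to be picked up; just push with the fingertips.

Things in the scene. Friction and masses are not known exactly. Their poses are not given: they have to be found in the camera images.
- console: Grey box fixed to the bench, 240 (x) x 320 (y) x 60 mm high, -x side to the robot, yaw up to 0.4 rad; origin: centre of underside. On top, parallel to it: near row (x -52 mm) bar, round and square keys at y +100, 0, -100 mm in any order; far row (x +52 mm) rocker and stop button at y +92, -92 mm, either way round, tin between. Caps all light grey on black bezels.
- rocker_raised_half (a point): Mains rocker: V-shaped paddle 60 (console x) x 34 mm, pivot along console y; off: near half level, far half sloping up away from the robot. This point: upper face of the 30 mm long far half, 20 mm out from the pivot; 87 mm above the bench off, 79 on; moves and turns with it. Frame 72 x 46 mm, top at 68 mm. Push straight down here: 2.5 to 4 N of friction, then a hard stop; stays.
- rocker (a joint): rocker angle in rad: 0 off, 0.4 fully on (raised far half pushed down level); stays where left.
- pump_key_top (a point): Pump key: long bar-shaped cap 24 (console x) x 64 (console y) mm, in a 34 x 74 mm black bezel; this point is the centre of its top face, 75 mm above the bench when out, moving with it; bezel top at 65 mm. Pressed straight down 6 mm against about 2.5 N friction to a hard stop, it stays down (no spring).
- pump_key (a joint): pump key travel in m: 0 out, 0.006 fully in; stays where left.
- raise_key_top (a point): Raise key: round flat-topped cap 32 mm across, in a 42 mm round black bezel; this point is the centre of its top face, 75 mm above the bench when out, moving with it; bezel top at 65 mm. Spring key: 1.6 N starts it, 4 N holds it fully down at 6 mm (hard stop); it springs back when let go.
- raise_key (a joint): raise key travel in m: 0 out, 0.006 fully down; springs back.
- lower_key_top (a point): Lower key, not to be pressed: square cap 30 x 30 mm in a 40 mm square black bezel; this point is the centre of its top face, 75 mm above the bench.
- lower_key (a joint): lower key travel in m: 0 out, 0.006 down; springs back.
- stop_key_top (a point): Stop button, not to be pressed: mushroom head 44 mm across on a thin stem; this point is the top of the head, 92 mm above the bench.
- stop_key (a joint): stop button travel in m: 0 out, 0.006 down; springs back.
- tin: Loose small lidded aluminium moisture tin, 45 mm across, 31 mm high, standing on the console's top between rocker and stop button; origin at the centre of its underside. Bystander.
- collar: Loose rusty steel mould collar (ring), 112 mm across, 50 mm high, on the bench beside the console (left or right); origin at the centre of its underside. Bystander.
- spacer: Loose dark steel spacer disc 90 mm across, 30 mm thick, with a 20 mm stud on it, 62 mm high in all, on the bench on the console's other side; origin at the centre of its underside. Bystander.

How it is judged:
On the way, in this order (a step that is already met when the one before it is completed fails the run):
1. the rocker is on (value of joint rocker above 0.3 rad), for 0.1 s.
2. the pump key is in (value of joint rocker above 0.3 rad and value of joint pump_key above 0.0042 m), for 0.1 s.
3. the raise key is held down (all of step 2 and value of joint raise_key above 0.004 m), for 0.2 s.
At the end, for the whole second after the job is handed in: The rocker is on (over 0.3 of 0.4 rad), the pump key is in (over 4.2 of 6 mm), and the robot holds the round raise key down (over 4 of 6 mm) through the last second; the square key and the stop button are up, and the bystanders are within 15 mm of where they stood (all of step 3 and value of joint each of lower_key, stop_key below 0.0025 m and distance of each of tin, collar, spacer from where it was at the start of the episode below 0.015 m); the arm keeps its last pose, push and grip.
It fails at once if the pump key was pressed (over 3 mm) before the rocker was on (value of joint pump_key above 0.003 m and value of joint rocker below 0.3 rad).
It fails at once if the raise key was pressed (over 3 mm) before the rocker was on and the pump key in (value of joint raise_key above 0.003 m and (value of joint rocker below 0.3 rad or value of joint pump_key below 0.0042 m)).
It fails at once if the square key was pressed (over 2.5 mm) (value of joint lower_key above 0.0025 m).
It fails at once if the stop button was pressed (over 2.5 mm) (value of joint stop_key above 0.0025 m).
It fails at once if a bystander was moved (over 15 mm), lifted or tipped (distance of any of tin, collar, spacer from where it was at the start of the episode above 0.015 m or angle between any of tin, collar, spacer's own z axis and vertical above 0.4 rad).
It also fails if it takes over 42 s, if anything falls off the work surface, if the arm or the gripper's body presses on something with over 40 N, if the wrist force passes 120 N, or if a joint passes its speed limit or range.

## Working session

There is one attempt and no reset: what is moved stays moved. The work goes in short steps, Python scripts to look and compute and a shell command to move; the robot and the scene stay as the last step left them, time stands still between calls to the robot, and variables do not carry over. Pictures are saved under pics/ and viewed, at most 10 in all, crops included, and the job is handed in when it is done.

```bash
mkdir -p pics; python3 - <<'E'
from rig import manip
import cv2,pickle
d={}
for n in("scene","side"):
    i=manip.get_image(n);d[n]=i;cv2.imwrite(f"pics/{n}0.png",i["pixels"]);print(n,i["fx"],i["D"],i["pose"][:3,3])
pickle.dump(d,open("d.pkl","wb"))
s=manip.get_state();print(s,manip.grip_point_offset)
E
```

```text
scene 386.3124582671576 [0.02397525 0.         0.         0.         0.        ] [1.11733369 0.12670293 0.69014805]
side 545.951610131844 [-0.1891785  0.         0.         0.         0.       ] [-0.06166108 -0.7178389   1.10695831]
{'clock': 0.1, 'qpos': array([ 1.16500881e+00,  2.76570604e-01,  1.50604598e+00,  4.24824701e-06,
        1.36073486e+00, -1.21014564e-01]), 'qd': array([ 2.82791314e-03, -3.19672163e-03, -2.41698028e-03, -5.05614094e-07,
        8.11115559e-04,  1.32262526e-03]), 'effort': array([ 1.80737559e-03, -4.17699444e+01, -2.46407068e+01, -9.46495362e-06,
        5.69622527e-03,  2.82019425e-05]), 'position': array([0.16135352, 0.55137675, 0.23048836]), 'ee_rot': array([-2.30969578e-04,  1.41906226e-01,  9.89879715e-01, -8.48523184e-04]), 'contact_force': array([0.46624968, 1.04576883, 0.34509934]), 'moment': array([ 0.00160639, -0.09284312,  0.00414517]), 'gripper_force': 0.0, 'width': 0.08565833466701056} 0.0187
```

View pics/scene0.png

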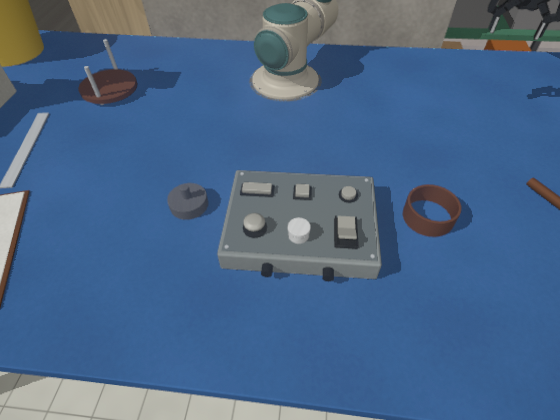

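View pics/side0.png

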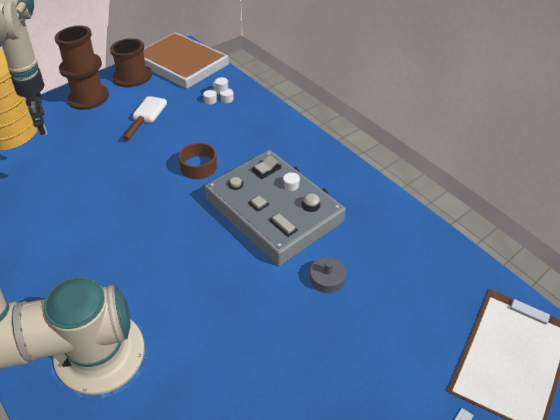

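The near row, from -y to +y, is the bar (scene 257,188), the square (302,191) and the round key (348,193). In the far row, the stop button (255,223) is at -y, the tin is at (299,231), and the rocker (346,230) is at +y. The spacer is on the -y side and the collar on the +y side. Next I'll measure the caps in both views.

```bash
cat > h.py <<'E'
import cv2,numpy as np
def ray(i,uv,z):
    K=np.array([[i["fx"],0,i["cx"]],[0,i["fy"],i["cy"]],[0,0,1]])
    n=cv2.undistortPoints(np.array(uv,float).reshape(-1,1,2),K,np.array(i["D"])).reshape(-1,2)
    P=i["pose"];d=np.c_[n,np.ones(len(n))]@P[:3,:3].T
    return P[:3,3]+d*((z-P[2,3])/d[:,2])[:,None]
def blob(i,uv,thr=None,r=16):
    g=cv2.cvtColor(i["pixels"],cv2.COLOR_BGR2GRAY);x,y=uv
    w=g[y-r:y+r,x-r:x+r]; t,m=cv2.threshold(w,thr or 0,255,cv2.THRESH_BINARY+(0 if thr else cv2.THRESH_OTSU))
    n,l,s,c=cv2.connectedComponentsWithStats(m)
    k=l[r,r]; return c[k]+[x-r,y-r],s[k],t
E
python3 - <<'E'
import pickle,numpy as np,cv2;from h import *
d=pickle.load(open("d.pkl","rb"))
px={"scene":dict(bar=(257,187),sq=(302,190),rnd=(348,191)),"side":dict(bar=(284,223),sq=(259,202),rnd=(235,182))}
loc=dict(bar=(-.052,-.1),sq=(-.052,0),rnd=(-.052,.1))
for n in px:
    for k,u in px[n].items():
        for thr in (None,140,150,160):
            c,s,t=blob(d[n],u,thr); print(n,k,c.round(1),s,t,ray(d[n],[c],.075).round(4))
s=d["scene"];
g=[cv2.resize(d[n]["pixels"][a:b,c:e],None,fx=4,fy=4,interpolation=cv2.INTER_CUBIC) for n,a,b,c,e in(("scene",165,285,215,390),("side",145,265,190,365))]
cv2.imwrite("pics/c1.png",cv2.resize(np.vstack(g),None,fx=.62,fy=.62))
E
```

```text
scene bar [256.4 187. ] [  1  11  30  11 284] 127.0 [[ 5.474e-01 -4.000e-04  7.500e-02]]
scene bar [256.6 186.7] [  2  11  28  10 232] 140.0 [[ 5.462e-01 -1.000e-04  7.500e-02]]
scene bar [256.4 186.8] [  2  12  28   9 203] 150.0 [[ 5.466e-01 -5.000e-04  7.500e-02]]
scene bar [256.6 186.5] [  0   0  32  32 999] 160.0 [[ 5.457e-01 -3.000e-04  7.500e-02]]
scene sq [300.9 188.7] [  0   0  32  32 871] 94.0 [[0.542  0.0968 0.075 ]]
scene sq [302.1 189.1] [ 10  10  13  11 135] 140.0 [[0.543  0.0995 0.075 ]]
scene sq [302.  189.3] [ 10  11  13  10 122] 150.0 [[0.5436 0.0994 0.075 ]]
scene sq [301.5 189.5] [   0    0   32   32 1011] 160.0 [[0.5442 0.0982 0.075 ]]
scene rnd [347.1 189.9] [  0   0  32  32 895] 92.0 [[0.5349 0.1961 0.075 ]]
scene rnd [348.2 191.3] [ 10  11  14  11 122] 140.0 [[0.5389 0.1985 0.075 ]]
scene rnd [348.1 191.5] [ 10  12  13  10 101] 150.0 [[0.5394 0.1983 0.075 ]]
scene rnd [347.5 190.5] [   0    0   32   32 1021] 160.0 [[0.5366 0.197  0.075 ]]
side bar [283.9 221.7] [  0   0  32  32 876] 95.0 [[ 0.5436 -0.0063  0.075 ]]
side bar [283.9 222.1] [  5   6  22  19 174] 140.0 [[ 0.5429 -0.0075  0.075 ]]
side bar [283.8 222. ] [  5   6  22  19 166] 150.0 [[ 0.5428 -0.007   0.075 ]]
side bar [283.8 222. ] [  5   7  22  18 148] 160.0 [[ 0.5427 -0.0071  0.075 ]]
side sq [258.6 201. ] [  0   0  32  32 928] 96.0 [[0.5379 0.0921 0.075 ]]
side sq [259.  200.8] [ 9 10 15 11 98] 140.0 [[0.5392 0.0921 0.075 ]]
side sq [258.9 200.7] [ 9 10 14 11 89] 150.0 [[0.5391 0.0925 0.075 ]]
side sq [258.7 200.7] [ 9 10 14 11 80] 160.0 [[0.5389 0.0928 0.075 ]]
side rnd [235.8 182.9] [  0   0  32  32 806] 105.0 [[0.531  0.1854 0.075 ]]
side rnd [235.7 180.7] [12 11 10  9 71] 140.0 [[0.5361 0.1929 0.075 ]]
side rnd [235.7 180.6] [12 11 10  8 67] 150.0 [[0.5361 0.193  0.075 ]]
side rnd [235.4 180.5] [12 11 10  8 61] 160.0 [[0.5358 0.1937 0.075 ]]
```

View pics/c1.png

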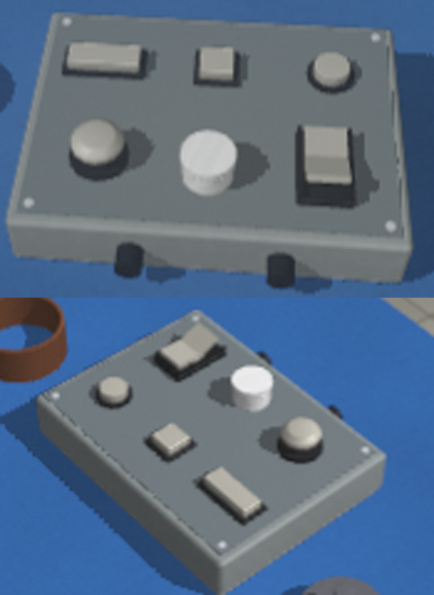

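The crop confirms the layout, and the console yaw comes out at about 0.035 rad. I'll move above the console with the gripper shut and check with the wrist camera.

```bash
python3 -m pendant '[{"jaw":-1,"tx":6,"ty":-4,"tz":4,"az":6},{"jaw":-1,"tx":12,"ty":-9,"tz":8,"az":12},{"jaw":-1,"tx":18,"ty":-14,"tz":12,"az":18},{"jaw":-1,"tx":23,"ty":-19,"tz":12,"az":18},{"jaw":-1,"tx":28,"ty":-24,"tz":12,"az":18},{"jaw":-1,"tx":33,"ty":-30,"tz":12,"az":18},{"jaw":-1,"tx":38,"ty":-36,"tz":12,"az":18},{"jaw":-1,"tx":40,"ty":-40,"tz":12,"az":18},{"jaw":-1,"tx":40,"ty":-40,"tz":12,"az":18},{"jaw":-1,"tx":40,"ty":-40,"tz":12,"az":18}]'
python3 - <<'E'
from rig import manip
import cv2,pickle
i=manip.get_image("wrist");pickle.dump(i,open("w.pkl","wb"));cv2.imwrite("pics/w1.png",i["pixels"]);print(i["pose"],i["fx"],i["D"])
E
```

```text
[[ 2.81380235e-01  9.10013653e-01  3.04467264e-01  8.18454746e-02]
 [ 9.59596350e-01 -2.66809536e-01 -8.93729123e-02  5.73875295e-01]
 [-9.58008689e-05  3.17313447e-01 -9.48320709e-01  3.71516357e-01]
 [ 0.00000000e+00  0.00000000e+00  0.00000000e+00  1.00000000e+00]] 312.61449493882753 [-0.00190489  0.          0.          0.          0.        ]invalid input at $[0]: expected keys jaw, tx, ty, tz, ax, ay, az
```

View pics/w1.png

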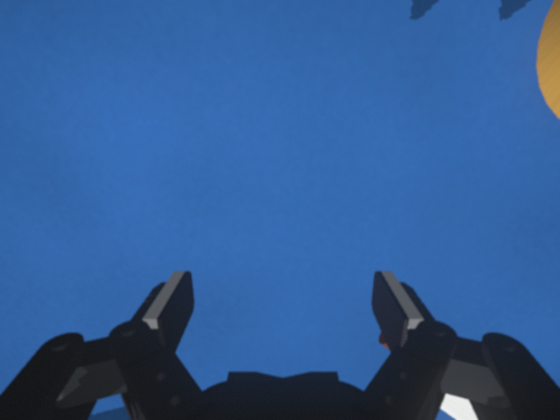

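That picture shows only empty bench and the open fingers: the move was refused because every row needs all the keys. Resending it.

```bash
python3 -m pendant '[{"jaw":-1,"tx":6,"ty":-4,"tz":4,"ax":0,"ay":0,"az":6},{"jaw":-1,"tx":12,"ty":-9,"tz":8,"ax":0,"ay":0,"az":12},{"jaw":-1,"tx":18,"ty":-14,"tz":12,"ax":0,"ay":0,"az":18},{"jaw":-1,"tx":23,"ty":-19,"tz":12,"ax":0,"ay":0,"az":18},{"jaw":-1,"tx":28,"ty":-24,"tz":12,"ax":0,"ay":0,"az":18},{"jaw":-1,"tx":33,"ty":-30,"tz":12,"ax":0,"ay":0,"az":18},{"jaw":-1,"tx":38,"ty":-36,"tz":12,"ax":0,"ay":0,"az":18},{"jaw":-1,"tx":40,"ty":-40,"tz":12,"ax":0,"ay":0,"az":18},{"jaw":-1,"tx":40,"ty":-40,"tz":12,"ax":0,"ay":0,"az":18},{"jaw":-1,"tx":40,"ty":-40,"tz":12,"ax":0,"ay":0,"az":18}]'
python3 - <<'E'
from rig import manip
import cv2,pickle
i=manip.get_image("wrist");pickle.dump(i,open("w.pkl","wb"));cv2.imwrite("pics/w2.png",i["pixels"]);print(i["pose"])
print(manip.get_state()["qpos"])
E
```

```text
clock: 1.4
position: [0.5632, 0.1489, 0.3506]
ee_rot: [-0.0, -0.013, 1.0, -0.0]
contact_force: [0.6, 0.9, -0.1]
width: 0.0004
gripper_force: 0.0
[[-2.57714709e-02  9.48013911e-01  3.17183632e-01  4.80421036e-01]
 [ 9.99667760e-01  2.42976314e-02  8.60200775e-03  1.46236888e-01]
 [ 4.48012049e-04  3.17299937e-01 -9.48325128e-01  4.91636307e-01]
 [ 0.00000000e+00  0.00000000e+00  0.00000000e+00  1.00000000e+00]]
[ 0.13683029  0.24960312  1.25462417 -0.00409503  1.63677658 -1.45833901]
```

View pics/w2.png

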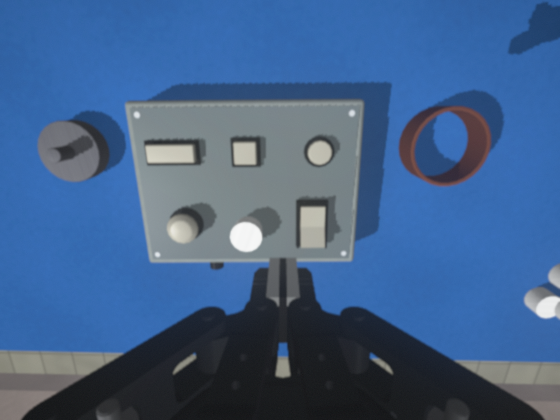

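The wrist view shows the bar (171,153), square (245,153), round key (319,152), rocker (313,222), stop button (183,228) and tin (246,236). Measuring those points, plus the corner screws.

```bash
python3 - <<'E'
import pickle,numpy as np;from h import *
w=pickle.load(open("w.pkl","rb"))
for k,u,z,r,t in(("bar",(171,153),.075,32,150),("sq",(245,153),.075,20,150),("rnd",(319,152),.075,20,150),("rockAll",(313,222),.079,30,150),
  ("s1",(137,115),.061,6,None),("s2",(352,113),.061,6,None),("s3",(344,253),.061,5,None),("s4",(157,254),.061,5,None)):
    c,s,t=blob(w,u,t,r);print(k,c.round(1),s,ray(w,[c],z)[0].round(4),"depth",w["depth"][u[1],u[0]])
c,s,t=blob(w,(313,222),150,30)
x0=313-30+s[0];y0=222-30+s[1]
print("rocker near edge z.076/far edge z.091",ray(w,[(x0+s[2]/2,y0)],.076),ray(w,[(x0+s[2]/2,y0+s[3])],.091))
print(w["pixels"][195:260,313].mean(1).astype(int))
print(w["depth"][195:260:3,313].round(4))
E
```

```text
bar [169.2 153.9] [  6  25  49  17 794] [ 0.544  -0.0021  0.075 ] depth 0.4160868
sq [244.1 153. ] [  9  10  22  21 443] [0.5403 0.0972 0.075 ] depth 0.41477826
rnd [319.2 152.4] [  9   9  23  23 409] [0.537  0.1965 0.075 ] depth 0.41291642
rockAll [312.2 226.8] [ 18  15  24  41 955] [0.6411 0.1927 0.079 ] depth 0.44151336
s1 [136.4 114.3] [ 3  2  6  7 34] [ 0.4953 -0.0456  0.061 ] depth 0.41362286
s2 [351.4 112.8] [ 3  3  6  7 35] [0.4861 0.2373 0.061 ] depth 0.4118524
s3 [343.1 252.9] [ 2  3  5  5 22] [0.6894 0.2441 0.061 ] depth 0.47590256
s4 [157.1 254.1] [ 3  3  5  5 22] [ 0.6987 -0.039   0.061 ] depth 0.47516295
rocker near edge z.076/far edge z.091 [[0.61256945 0.19248894 0.076     ]] [[0.66832402 0.19426033 0.091     ]]
[129 123 109  92  73  57  51  53  51  56  72 111 154 177 186 186 185 185
 185 185 185 185 186 186 186 186 186 187 186 186 185 181 176 172 172 172
 171 172 171 171 172 172 172 172 172 171 171 172 171 172 171 167 155 141
 130 128 129 128 130 129 128 128 133 144 154]
[0.4493 0.4508 0.443  0.4455 0.4352 0.4366 0.438  0.4389 0.4414 0.4415
 0.4429 0.4434 0.4434 0.4445 0.4432 0.4438 0.4424 0.4423 0.4759 0.4769
 0.4812 0.4842]
```

All three views agree: round (0.537, 0.1965), bar (0.544, -0.002), rocker push point (0.660, 0.193). Moving above the rocker now, then down.

```bash
python3 -m pendant '[{"jaw":-1,"tx":4,"ty":2,"tz":-4,"ax":0,"ay":0,"az":0},{"jaw":-1,"tx":8,"ty":4,"tz":-8,"ax":0,"ay":0,"az":0},{"jaw":-1,"tx":9.7,"ty":4.4,"tz":-13,"ax":0,"ay":0,"az":0},{"jaw":-1,"tx":9.7,"ty":4.4,"tz":-18,"ax":0,"ay":0,"az":0},{"jaw":-1,"tx":9.7,"ty":4.4,"tz":-22,"ax":0,"ay":0,"az":0},{"jaw":-1,"tx":9.7,"ty":4.4,"tz":-24.5,"ax":0,"ay":0,"az":0},{"jaw":-1,"tx":9.7,"ty":4.4,"tz":-24.5,"ax":0,"ay":0,"az":0},{"jaw":-1,"tx":9.7,"ty":4.4,"tz":-24.5,"ax":0,"ay":0,"az":0}]'
```

```text
clock: 2.45
position: [0.6593, 0.1962, 0.1074]
ee_rot: [0.001, -0.015, 1.0, 0.0]
contact_force: [0.9, -0.6, 0.1]
width: -0.0003
gripper_force: 0.0
```

```bash
python3 -m pendant '[{"jaw":-1,"tx":0,"ty":-0.3,"tz":-0.5,"ax":0,"ay":0,"az":0},{"jaw":-1,"tx":0,"ty":-0.3,"tz":-1,"ax":0,"ay":0,"az":0},{"jaw":-1,"tx":0,"ty":-0.3,"tz":-1.5,"ax":0,"ay":0,"az":0},{"jaw":-1,"tx":0,"ty":-0.3,"tz":-2,"ax":0,"ay":0,"az":0},{"jaw":-1,"tx":0,"ty":-0.3,"tz":-2.4,"ax":0,"ay":0,"az":0},{"jaw":-1,"tx":0,"ty":-0.3,"tz":-2.7,"ax":0,"ay":0,"az":0},{"jaw":-1,"tx":0,"ty":-0.3,"tz":-2.7,"ax":0,"ay":0,"az":0}]'
```

```text
clock: 3.32
position: [0.659, 0.193, 0.0794]
ee_rot: [0.0, -0.015, 1.0, 0.0]
contact_force: [1.6, 0.5, 3.0]
width: -0.0003
gripper_force: 1.4
```

Only 3 N, which is friction, so it isn't at the hard stop yet. Pushing a little further.

```bash
python3 -m pendant '[{"jaw":-1,"tx":0,"ty":0,"tz":-0.2,"ax":0,"ay":0,"az":0},{"jaw":-1,"tx":0,"ty":0,"tz":-0.3,"ax":0,"ay":0,"az":0},{"jaw":-1,"tx":0,"ty":0,"tz":-0.3,"ax":0,"ay":0,"az":0}]'
```

```text
clock: 3.7
position: [0.6591, 0.193, 0.0789]
ee_rot: [0.001, -0.015, 1.0, 0.0]
contact_force: [-0.6, -1.3, 12.8]
width: -0.0001
gripper_force: 6.4
```

It's on: 12.8 N against the stop at z = 0.079. Moving to the bar key.

```bash
python3 -m pendant '[{"jaw":-1,"tx":0,"ty":0,"tz":3,"ax":0,"ay":0,"az":0},{"jaw":-1,"tx":-1,"ty":0,"tz":6,"ax":0,"ay":0,"az":0},{"jaw":-1,"tx":-5,"ty":-4,"tz":6,"ax":0,"ay":0,"az":0},{"jaw":-1,"tx":-8,"ty":-9,"tz":6,"ax":0,"ay":0,"az":0},{"jaw":-1,"tx":-11,"ty":-14,"tz":6,"ax":0,"ay":0,"az":0},{"jaw":-1,"tx":-11.5,"ty":-19.5,"tz":6,"ax":0,"ay":0,"az":0},{"jaw":-1,"tx":-11.5,"ty":-19.5,"tz":4,"ax":0,"ay":0,"az":0},{"jaw":-1,"tx":-11.5,"ty":-19.5,"tz":2,"ax":0,"ay":0,"az":0},{"jaw":-1,"tx":-11.5,"ty":-19.5,"tz":1.2,"ax":0,"ay":0,"az":0},{"jaw":-1,"tx":-11.5,"ty":-19.5,"tz":1.2,"ax":0,"ay":0,"az":0}]'
python3 - <<'E'
from rig import manip
import cv2
i=manip.get_image("side");g=cv2.resize(i["pixels"][140:270,190:365],None,fx=4,fy=4);cv2.imwrite("pics/s2.png",g)
E
```

```text
clock: 4.95
position: [0.5425, -0.0018, 0.0875]
ee_rot: [-0.001, -0.015, 1.0, 0.0]
contact_force: [0.6, -0.4, 0.5]
width: -0.0003
gripper_force: 0.0
```

View pics/s2.png

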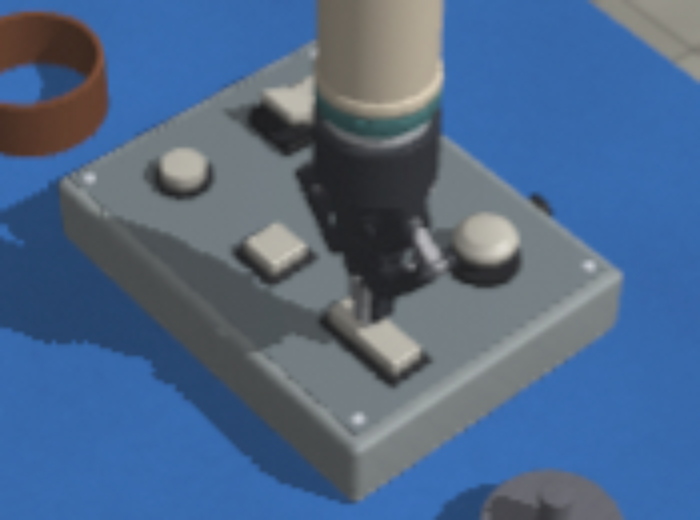

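The fingertips are over the bar, at crop (370,310), and the rocker's near half, at (285,105), now looks tilted. Pressing the bar.

```bash
python3 -m pendant '[{"jaw":-1,"tx":0.1,"ty":0,"tz":-0.4,"ax":0,"ay":0,"az":0},{"jaw":-1,"tx":0.1,"ty":0,"tz":-0.8,"ax":0,"ay":0,"az":0},{"jaw":-1,"tx":0.1,"ty":0,"tz":-1.2,"ax":0,"ay":0,"az":0},{"jaw":-1,"tx":0.1,"ty":0,"tz":-1.6,"ax":0,"ay":0,"az":0},{"jaw":-1,"tx":0.1,"ty":0,"tz":-1.9,"ax":0,"ay":0,"az":0},{"jaw":-1,"tx":0.1,"ty":0,"tz":-2.1,"ax":0,"ay":0,"az":0},{"jaw":-1,"tx":0.1,"ty":0,"tz":-2.1,"ax":0,"ay":0,"az":0}]'
```

```text
clock: 5.88
position: [0.5446, -0.0021, 0.069]
ee_rot: [0.0, -0.015, 1.0, 0.0]
contact_force: [-3.4, -0.1, 13.1]
width: -0.0003
gripper_force: 6.1
```

The bar is at its hard stop at z = 0.069, which is 6 mm of travel. Next is the round key: raise, move -0.8 cm in x and +19.85 cm in y, and pass over the square key high up.

```bash
python3 -m pendant '[{"jaw":-1,"tx":0,"ty":0,"tz":3,"ax":0,"ay":0,"az":0},{"jaw":-1,"tx":0,"ty":0,"tz":6,"ax":0,"ay":0,"az":0},{"jaw":-1,"tx":-0.3,"ty":6,"tz":6,"ax":0,"ay":0,"az":0},{"jaw":-1,"tx":-0.5,"ty":12,"tz":6,"ax":0,"ay":0,"az":0},{"jaw":-1,"tx":-0.8,"ty":17,"tz":6,"ax":0,"ay":0,"az":0},{"jaw":-1,"tx":-0.8,"ty":19.9,"tz":6,"ax":0,"ay":0,"az":0},{"jaw":-1,"tx":-0.8,"ty":19.9,"tz":4,"ax":0,"ay":0,"az":0},{"jaw":-1,"tx":-0.8,"ty":19.9,"tz":2,"ax":0,"ay":0,"az":0},{"jaw":-1,"tx":-0.8,"ty":19.9,"tz":2,"ax":0,"ay":0,"az":0}]'
python3 - <<'E'
from rig import manip
import cv2
i=manip.get_image("scene");g=cv2.resize(i["pixels"][150:285,170:390],None,fx=3.5,fy=3.5);cv2.imwrite("pics/s3.png",g)
E
```

```text
clock: 7.0
position: [0.5351, 0.1966, 0.0856]
ee_rot: [-0.002, -0.015, 1.0, -0.0]
contact_force: [-0.4, 0.4, 0.1]
width: 0.0001
gripper_force: 0.0
```

View pics/s3.png

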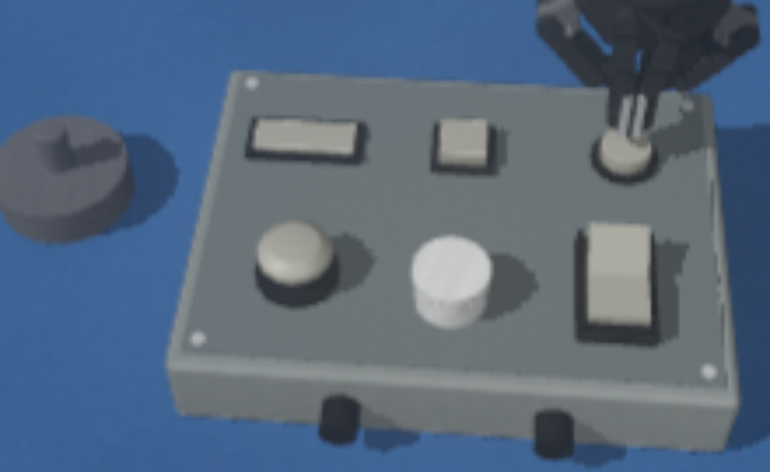

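The bar at (305,137) sits low in its bezel, the rocker at (620,275) is tilted over to the far side, and the tin is in place. The fingertips are over the round key at (628,140). Pressing it with +2 mm in x.

```bash
python3 -m pendant '[{"jaw":-1,"tx":0.2,"ty":0,"tz":-0.5,"ax":0,"ay":0,"az":0},{"jaw":-1,"tx":0.2,"ty":0,"tz":-1,"ax":0,"ay":0,"az":0},{"jaw":-1,"tx":0.2,"ty":0,"tz":-1.4,"ax":0,"ay":0,"az":0},{"jaw":-1,"tx":0.2,"ty":0,"tz":-1.7,"ax":0,"ay":0,"az":0},{"jaw":-1,"tx":0.2,"ty":0,"tz":-2,"ax":0,"ay":0,"az":0},{"jaw":-1,"tx":0.2,"ty":0,"tz":-2,"ax":0,"ay":0,"az":0},{"jaw":-1,"tx":0.2,"ty":0,"tz":-2,"ax":0,"ay":0,"az":0},{"jaw":-1,"tx":0.2,"ty":0,"tz":-2,"ax":0,"ay":0,"az":0}]'
```

```text
clock: 8.05
position: [0.5389, 0.1968, 0.0689]
ee_rot: [0.001, -0.015, 1.0, 0.0]
contact_force: [-1.8, -1.3, 9.9]
width: -0.0002
gripper_force: 5.3
```

The round key is at its stop: z = 0.069 and 9.9 N, against the 4 N needed to hold it. I'll hold briefly with slightly more push, then hand in.

```bash
python3 -m pendant '[{"jaw":-1,"tx":0,"ty":0,"tz":-0.1,"ax":0,"ay":0,"az":0},{"jaw":-1,"tx":0,"ty":0,"tz":-0.1,"ax":0,"ay":0,"az":0},{"jaw":-1,"tx":0,"ty":0,"tz":-0.1,"ax":0,"ay":0,"az":0}]'; python3 -c "
from rig import manip
print(manip.sign_off())"
```

```text
clock: 8.43
position: [0.5389, 0.1968, 0.0688]
ee_rot: [0.001, -0.015, 1.0, 0.0]
contact_force: [-3.7, -1.2, 15.3]
width: 0.0005
gripper_force: 7.9
the job is handed in; nothing more can be done
None
```

I switched the rocker on, pressed the pump bar to its stop, and handed the job in at about 8.4 s with the round raise key held down at 15 N; the square key, stop button and bystanders were never approached, but the sign-off returned no verdict.

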